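# Slide a jar into the labelling cradle

### The job

One of the three small bottles is standing in the mouth of the V-shaped labelling cradle: lift it out and stand it on the round blue mat, wholly on it. Then slide the wide red-lidded jar along the bench, without lifting it off or tipping it, until it is fully home between the cradle's two rails, touching both. Leave the other two bottles and everything else on the bench where they are, and let no bottle fall over.

Things in the scene. Friction and masses are not known exactly. Their poses are not given: they have to be found in the camera images.
- cradle: V-shaped cradle fixed to the bench: two straight aluminium rails with white liners, 24 mm high, joined by a grey block (28 mm high, green dot) at the narrow end. Origin: at bench level, where the jar's axis stands when it is home and touches both rails. x points along the middle line from the mouth to the narrow end (the jar is pushed along +x); z is up.
- cradle_mouth (a point): Middle of the cradle's mouth at bench level, 36 mm before home (cradle x = -36 mm), where the rails end 118 mm apart. Each rail's inner face makes 30 degrees with the middle line; they would meet at cradle x = +66 mm. Rails with feet are 24 mm thick outwards. Between them is just the bench. Nothing springs or clicks: the jar stays where it is left.
- mat: Flat round blue mat, 100 mm diameter, 3 mm thick, fixed to the bench at the left front, left of the printer (a box 146 mm tall that reaches to x = 0.46, y = 0.28). Origin: centre of its underside.
- jar: Wide white plastic jar with a red lid of nearly the same width, 66 mm diameter, 82 mm tall with straight sides, 0.17 to 0.35 kg, loose, in front of the cradle's mouth, 135 to 170 mm from home. Origin: centre of its underside, z up. It slides without tipping if pushed below half its height. Pushed off the middle line it may hang on one rail: then nudge it along that rail.
- bottle_red: Brown bottle with a red cap, 52 mm diameter, 105 mm tall, straight-sided up to 65 mm, narrower shoulder and cap above, about 0.2 kg, loose, standing upright. Origin: centre of its underside, z up. Any one of the three bottles may be the one in the cradle's mouth; the other two stand along the far side of the way in. Grip it round the straight body.
- bottle_blue: Brown bottle with a blue cap, 52 mm diameter, 105 mm tall, straight-sided up to 65 mm, narrower shoulder and cap above, about 0.2 kg, loose, standing upright. Origin: centre of its underside, z up. Any one of the three bottles may be the one in the cradle's mouth; the other two stand along the far side of the way in. Grip it round the straight body.
- bottle_white: Cream-white bottle with a red cap, taller and slimmer than the jar, 46 mm diameter, 105 mm tall, straight-sided up to 65 mm, narrower shoulder and cap above, about 0.2 kg, loose, standing upright. Origin: centre of its underside, z up. Any one of the three bottles may be the one in the cradle's mouth; the other two stand along the far side of the way in. Grip it round the straight body.
- tube_rack: Orange rack of small capped tubes, 70 x 160 x 53 mm, at the left front edge. Bystander. Origin: centre of its underside.
- tape_roll: Roll of yellowish tape lying flat, 74 mm diameter, 20 mm high, left front. Bystander. Origin: centre of its underside.
- timer: Small white timer with three buttons, 62 x 66 x 21 mm, left rear. Bystander. Origin: centre of its underside.
- tip_box: Dark pipette tip box with a clear lid, 66 x 118 x 80 mm, right, beyond the lamp supply. Bystander. Origin: centre of its underside.
- wash_bottle: White wash bottle with a red spout, 201 mm tall, right. Bystander. Origin: centre of its underside.
- petri_dish: Petri dish, 60 mm diameter, 15 mm high, pinkish, near the front edge at the right. Bystander. Origin: centre of its underside.
Things that resemble listed ones, but are neither listed nor needed, are in the scene too. What is meant by the jar is not yellow, and is the smaller of those in its own colour.

How it is judged (in metres and radians):
On the way, in this order (a step that is already met when the one before it is completed fails the run):
1. one bottle stands on the blue mat, let go ((((horizontal distance between bottle_red and mat below 0.024 m and height (world z) of bottle_red between 0.0015 and 0.006 m and angle between bottle_red's own z axis and vertical below 0.1 rad) and contact force between bottle_red and the fingers below 0.1 N) or ((horizontal distance between bottle_blue and mat below 0.024 m and height (world z) of bottle_blue between 0.0015 and 0.006 m and angle between bottle_blue's own z axis and vertical below 0.1 rad) and contact force between bottle_blue and the fingers below 0.1 N) or ((horizontal distance between bottle_white and mat below 0.027 m and height (world z) of bottle_white between 0.0015 and 0.006 m and angle between bottle_white's own z axis and vertical below 0.1 rad) and contact force between bottle_white and the fingers below 0.1 N))), for 0.3 s.
2. the jar is home in the cradle (horizontal distance between jar and cradle below 0.004 m and height (world z) of jar below 0.004 m and angle between jar's own z axis and vertical below 0.06 rad), for 0.2 s.
At the end, for the whole second after the job is handed in: The jar stands on the bench within 4 mm of its home position between the rails; one bottle stands on the blue mat, its centre within 24 mm of the mat's (27 mm for the slimmer white one); all bottles are upright (within 0.1 rad) and at rest (all of step 2 and ((horizontal distance between bottle_red and mat below 0.024 m and height (world z) of bottle_red between 0.0015 and 0.006 m and angle between bottle_red's own z axis and vertical below 0.1 rad) or (horizontal distance between bottle_blue and mat below 0.024 m and height (world z) of bottle_blue between 0.0015 and 0.006 m and angle between bottle_blue's own z axis and vertical below 0.1 rad) or (horizontal distance between bottle_white and mat below 0.027 m and height (world z) of bottle_white between 0.0015 and 0.006 m and angle between bottle_white's own z axis and vertical below 0.1 rad)) and angle between each of bottle_red, bottle_blue, bottle_white's own z axis and vertical below 0.1 rad and linear speed of each of bottle_red, bottle_blue, bottle_white, jar below 0.02 m/s); the robot touches nothing.
It fails at once if the jar is lifted off the bench (8 mm) or tipped (0.25 rad) (height (world z) of jar above 0.008 m or angle between jar's own z axis and vertical above 0.25 rad).
It fails at once if a bottle is knocked over (tilted over 0.7 rad) (angle between any of bottle_red, bottle_blue, bottle_white's own z axis and vertical above 0.7 rad).
It fails at once if more than one bottle is moved (over 30 mm) (distance of each of bottle_red, bottle_blue from where it was at the start of the episode above 0.03 m or distance of each of bottle_red, bottle_white from where it was at the start of the episode above 0.03 m or distance of each of bottle_blue, bottle_white from where it was at the start of the episode above 0.03 m).
It fails at once if a bystander on the bench is moved (over 30 mm) (distance of any of tube_rack, tape_roll, timer, tip_box, wash_bottle, petri_dish from where it was at the start of the episode above 0.03 m).
It also fails if it takes over 64 s, if anything falls off the work surface, if the arm or the gripper's body presses on something with over 40 N, if the wrist force passes 120 N, or if a joint passes its speed limit or range.

### The arm

A 7-joint arm with a two-finger parallel gripper is mounted at the origin on a cart in front of the work surface, level with it; the furniture and walls round the work are solid. World frame = base frame: x ahead of the robot, y to its left, z up, the work surface at z = 0. Lengths are in mm, angles in rad, forces in N, time in s.
With the tool pointing down it reaches from about 400 to 875 mm from the base axis. Payload 4.4 kg.
Tool frame: the origin (TCP) lies at the very end of the fingers, on their centre line; the grasp point (between the pads) lies 19 mm behind it (ctrl.grip_depth is the distance from the TCP to the grasp point, in mm); z points along the fingers, x is the direction in which the jaws open and shut, and the axes are right-handed (so a half turn about z gives the same grasp; the last joint's range is limited). The gripper opens to 85 mm and grips with 20 to 120 N. Pads are 22 mm wide; open, the fingers measure 114 mm over their backs; the gripper's body (76 mm by 85 mm) begins 54 mm behind the grasp point. The pads swing forward as they close: fully open they stand 13 mm farther back than shut.
Start: joints at [-1.275, 0.628, 0.038, 1.517, -0.027, 0.996, -0.02], TCP at [230.05, 607.943, 231.313] pointing down, gripper open.
Joint ranges: [-3.06, 3.06], [-0.37, 2.12], [-1.25, 1.32], [0.18, 2.47], [-1.1, 4.24], [0.23, 1.98], [-2.94, 2.94]. Speed limits (rad/s): [2.57, 2.57, 3.14, 3.14, 3.14, 3.14, 3.14].

### API

Orientations are given as [roll, pitch, yaw] about the fixed x, y, z axes, in that order (R = Rz(yaw) Ry(pitch) Rx(roll)).
In Python, from cell import ctrl gives the robot as it stands.
- The arm moves only by the shell command python3 -m creep 'ROWS'. ROWS is JSON, a list of rows, each an object with "hand": the opening, from 0 (shut) to 1 (fully open); "travel": the shift along the tool's x, y, z in cm, a list of three; "angular": the turn, a rotation vector about the tool's x, y, z in degrees, a list of three. In form: [{"hand": hand, "travel": [tx, ty, tz], "angular": [rx, ry, rz]}, ...]. A call has 1 to 20 rows; each row is the pose to reach, as a shift and turn from the pose measured when the call began, along the tool's axes at that moment; what a row does not reach only later rows make up. A row lasts 1/10 s, in which the tool goes at most 50 mm and 8.59 degrees, less where a joint would pass 70% of its speed; a pose out of reach is approached as far as the arm can. A call with a gripper value outside its range is refused whole. The fingers move at their own pace and stop on an object; the grip force is fixed at half the most. Time passes only in rows, so rows that repeat a pose let the fingers close. It gives the time, the measured TCP pose, the force and the opening at its end, in the units of the state.
- ctrl.read_state(): the state, without advancing time (a new reading comes with each control period).
- ctrl.get_image(name): name is "scene" or "top"; returns a dict with "frame" (384x512x3 uint8, red, green, blue), "fx", "fy", "cx", "cy" (pixels), "origin" and "orientation" of the camera in the world. Camera axes: x right, y down, z forward; pixel columns grow to the right and rows downward; lengths in mm; the calibration is good to about 2 mm. A picture is of the moment at which its call begins. There is no depth.
- ctrl.finish_job(): hands the job in, once; it reports no verdict.
Trained networks look in the newest picture that a camera, given by its name, has taken for a name from the list of things; names that differ only in an ending like _2 or _b are one class to them, and where a whole thing is asked for, a point or a joint stands for the part that bears it (a point fixed in the world has none). Each returns a list of dicts, best first, with "confidence" (0 to 1); they miss things now and then, are a little off and sometimes report something else, mostly with a low value. They report only what shows in the picture. A call takes as long as a camera call. They do not tell look-alikes from the thing itself.
- ctrl.regions_of(camera, thing): "region" (384x512 bool, what is visible of it).
- ctrl.spot_point(camera, thing): "at" ([x, y, z] in mm, in world coordinates, good to about 4 mm: a listed point, or the origin of a listed thing).
The state is a dict: "clock": time; "qpos": joint angles; "qd": joint speeds; "tau": joint torques, N m; "eef_pos": TCP position; "tool_rot": TCP orientation; "force": force on the tool from outside, world axes, zero at the start; "torque": the same for the moment, N m; "width": finger opening in mm.
Only numpy, scipy, OpenCV 4.12 (cv2) and the standard library are available. Lean on these libraries where they do the work, as an engineer would, in place of code of your own. Each camera call takes 0.05 s, during which the arm holds its last target. There are 200 camera calls.

## Working session

There is one attempt and no reset: what is moved stays moved. The work goes in short steps, Python scripts to look and compute and a shell command to move; the robot and the scene stay as the last step left them, time stands still between calls to the robot, and variables do not carry over. Pictures are saved under pics/ and viewed, about 8 in all and at most 12, crops included, and the job is handed in when it is done.

```bash
mkdir -p pics; cat > h.py <<'E'
import numpy as np, cv2
from scipy.spatial.transform import Rotation as R
from cell import ctrl
def save(cam,name,crop=None,scale=1):
    im=ctrl.get_image(cam); f=im["frame"][:,:,::-1]
    if crop: f=f[crop[1]:crop[3],crop[0]:crop[2]]
    cv2.imwrite("pics/"+name,cv2.resize(f,None,fx=scale,fy=scale,interpolation=cv2.INTER_CUBIC)); return im
def rot(im):
    o=np.array(im["orientation"]); return o if o.shape==(3,3) else R.from_euler('xyz',o).as_matrix()
def proj(im,p):
    c=rot(im).T@(np.array(p,float)-im["origin"]); return np.array([im["fx"]*c[0]/c[2]+im["cx"],im["fy"]*c[1]/c[2]+im["cy"]])
def back(im,u,v,z=0):
    d=rot(im)@np.array([(u-im["cx"])/im["fx"],(v-im["cy"])/im["fy"],1]); o=np.array(im["origin"]); return o+d*(z-o[2])/d[2]
def rows(target,yaw=None):
    """shift (cm) and turn (deg) in the present tool axes to reach a world TCP target pointing down with tool-x at yaw"""
    s=ctrl.read_state(); T=R.from_euler('xyz',s["tool_rot"])
    t=T.inv().apply(np.array(target)-s["eef_pos"])/10
    out=[np.round(t,2)]
    if yaw is not None:
        x=np.array([np.cos(yaw),np.sin(yaw),0]);z=np.array([0,0,-1]);G=R.from_matrix(np.c_[x,np.cross(z,x),z])
        out.append(np.round(np.degrees((T.inv()*G).as_rotvec()),1))
    return out
E
python3 - <<'E'
from h import *
for cam in("scene","top"):
    im=save(cam,cam+"0.png",scale=1.5); print(cam,im["origin"],im["orientation"],im["fx"])
    for t in("cradle","cradle_mouth","mat","jar","bottle_red","bottle_blue","bottle_white","tape_roll","wash_bottle"):
        print(t,[(np.round(d["at"]).tolist(),round(d["confidence"],2),proj(im,d["at"]).round().tolist()) for d in ctrl.spot_point(cam,t)])
print(ctrl.read_state())
E
```

```text
scene [ -78.46172523  879.18495249 1322.09974073] [-2.47222406 -0.00844337 -2.53476255] 430.1118687458033
cradle [([589.0, 192.0, 4.0], 0.65, [210.0, 214.0])]
cradle_mouth [([577.0, 225.0, -2.0], 0.87, [207.0, 222.0])]
mat []
jar [([791.0, 25.0, -2.0], 0.82, [197.0, 165.0]), ([533.0, 327.0, -2.0], 0.45, [199.0, 247.0])]
bottle_red [([655.0, 285.0, 1.0], 0.85, [180.0, 223.0])]
bottle_blue [([643.0, 360.0, -0.0], 0.83, [169.0, 238.0])]
bottle_white [([572.0, 231.0, -2.0], 0.63, [207.0, 224.0])]
tape_roll [([256.0, 326.0, -2.0], 0.71, [263.0, 288.0])]
wash_bottle []
top [ 249.73635484   44.86314452 1524.68108506] [-2.9770214  -0.00321219 -1.57744919] 495.84273552403675
cradle [([585.0, 188.0, 3.0], 0.86, [203.0, 170.0])]
cradle_mouth [([581.0, 223.0, 3.0], 0.66, [192.0, 171.0])]
mat []
jar [([700.0, 71.0, 1.0], 0.84, [240.0, 134.0]), ([790.0, 25.0, -6.0], 0.8, [254.0, 108.0]), ([537.0, 325.0, -1.0], 0.58, [159.0, 185.0])]
bottle_red [([655.0, 281.0, 3.0], 0.75, [174.0, 148.0])]
bottle_blue [([646.0, 358.0, 1.0], 0.51, [149.0, 151.0])]
bottle_white [([574.0, 231.0, -3.0], 0.83, [189.0, 174.0])]
tape_roll [([249.0, 325.0, -1.0], 0.62, [157.0, 279.0])]
wash_bottle [([430.0, -316.0, 2.0], 0.75, [365.0, 218.0])]
{'clock': 1.0, 'qpos': array([-1.27480207,  0.6284016 ,  0.03852067,  1.51738205, -0.02699639,
        0.99631715, -0.02002083]), 'qd': array([ 1.69816734e-03,  2.76530298e-04, -5.37161044e-05, -9.94081693e-04,
        1.11806697e-03, -3.92274463e-04, -1.18601424e-03]), 'tau': array([-5.38795557e-04, -5.63295186e+01,  1.22565418e+00, -1.93787849e+01,
        1.09116506e-02,  1.56103441e-03,  3.08045259e-06]), 'eef_pos': array([230.06231771, 607.94282565, 231.31852011]), 'tool_rot': array([-3.14157109e+00, -1.02425597e-05,  1.20894188e+00]), 'force': array([ 0.53802538, -0.28150506, -0.49859189]), 'torque': array([0.00751647, 0.01686262, 0.00884927]), 'width': 85.50278670340136}
```

View pics/top0.png

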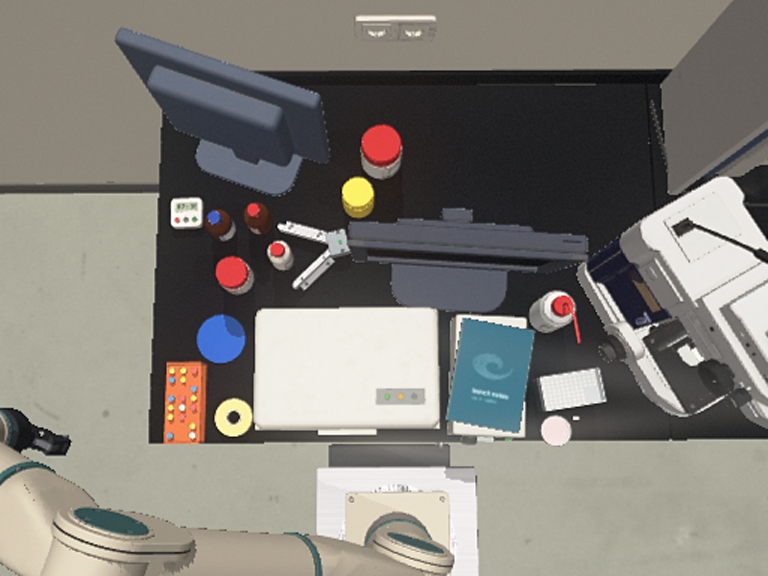

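View pics/scene0.png

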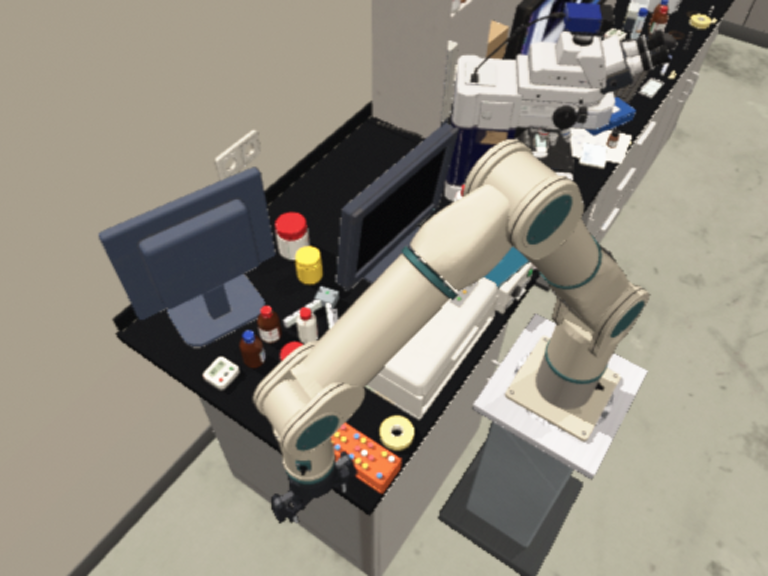

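The top view (display pixels, 1.5×) shows three jar-like things. The red-lidded jar at (234,275) is in front of the mouth, a larger red-lidded one is at (381,150), and there is a yellow one at (357,197). The one at (234,275) fits: it is red, not yellow, and the smaller of the two. The bottle in the mouth is the white one at (280,255), the cradle's green dot is near (340,241), and the mat is at (221,338). I'll confirm this in one crop and measure.

```bash
python3 - <<'E'
from h import *
im=save("top","crop1.png",(95,80,285,260),3.15)
f=im["frame"]; hsv=cv2.cvtColor(f,cv2.COLOR_RGB2HSV)
def blob(mask,near,z,name):
    n,l,st,c=cv2.connectedComponentsWithStats(mask.astype(np.uint8))
    i=min((k for k in range(1,n) if st[k,4]>5),key=lambda k:np.hypot(*(c[k]-near)))
    x,y,w,h=st[i,:4]; print(name,c[i].round(1),st[i].tolist(),back(im,*c[i],z).round(1),"box",back(im,x+w/2-.5,y+h/2-.5,z).round(1))
H,S,V=[hsv[...,k].astype(int) for k in range(3)]
red=((H<8)|(H>172))&(S>150)&(V>80)
blob(red,(155,180),82,"jarlid"); blob(red,(186,165),105,"whitecap");blob(red,(171,140),105,"redcap")
blob((H>100)&(H<125)&(S>150)&(V>80),(147,225),3,"mat");blob((H>105)&(H<125)&(S>150)&(V>80),(142,144),105,"bluecap")
blob((H>40)&(H<85)&(S>80)&(V>60),(227,160),28,"dot")
for t in("jar","bottle_white","cradle"):
  for d in ctrl.regions_of("top",t):
    ys,xs=np.nonzero(d["region"]); print(t,round(d["confidence"],2),len(xs),xs.mean().round(1),ys.mean().round(1),xs.min(),xs.max(),ys.min(),ys.max())
E
```

```text
jarlid [153.9 181. ] [143, 171, 22, 21, 356] [534.  324.8  82. ] box [534.  326.1  82. ]
whitecap [184.5 165.9] [180, 162, 10, 9, 67] [574.1 232.1 105. ] box [573.7 232.  105. ]
redcap [168.9 139.5] [164, 135, 12, 10, 76] [654.1 279.4 105. ] box [654.2 277.5 105. ]
mat [146.8 225.5] [131, 210, 33, 32, 811] [410.2 358.7   3. ] box [410.2 357.9   3. ]
bluecap [142.1 144.1] [139, 141, 7, 7, 38] [640.7 358.2 105. ] box [640.9 358.3 105. ]
dot [257.7 264. ] [257, 263, 3, 3, 7] [289.9  18.6  28. ] box [289.9  17.8  28. ]
jar 0.96 474 156.0 183.2 144 168 171 195
jar 0.83 841 253.8 100.8 240 267 83 119
jar 0.83 456 238.1 131.4 228 248 119 144
jar 0.74 728 211.3 166.8 185 232 148 192
bottle_white 0.79 230 186.6 170.1 178 195 162 179
cradle 0.64 716 211.6 166.5 186 232 148 191
```

View pics/crop1.png

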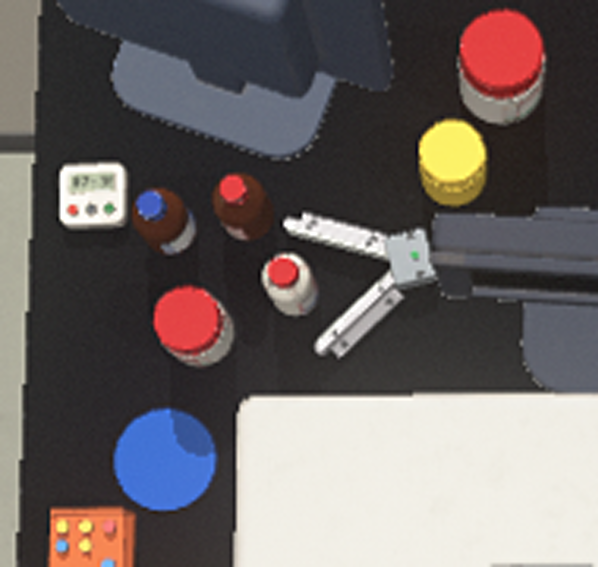

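The crop confirms it: the jar is at crop (192,325), smaller than the red-lidded one at (502,65). The white bottle at (290,283) stands in the mouth, and the red (242,205) and blue (163,218) bottles line the far side. Next I'll fit the cradle with a model overlay and work out the first move.

```bash
cat >> h.py <<'E'
HOME=np.array([587.,190,0]); YAW=np.radians(-75)
def cw(x,y,z,home=None,yaw=None):
    h=HOME if home is None else home; a=YAW if yaw is None else yaw
    return [h[0]+x*np.cos(a)-y*np.sin(a),h[1]+x*np.sin(a)+y*np.cos(a),z]
E
python3 - <<'E'
from h import *
im=ctrl.get_image("top"); s=10; x0,y0=178,142
g=cv2.resize(im["frame"][y0:y0+55,x0:x0+60,::-1],None,fx=s,fy=s,interpolation=cv2.INTER_NEAREST)
# fit: white rail pixels against projected model silhouette
f=im["frame"].astype(int); 
reg=max((d for d in ctrl.regions_of("top","cradle")),key=lambda d:d["confidence"])["region"]
def mask(p):
    m=np.zeros((384*4,512*4),np.uint8); h=np.array([p[0],p[1],0]);a=p[2]; n=np.array([np.sin(np.radians(30)),np.cos(np.radians(30))])
    for sg in(1,-1):
        a0=np.array([-36,59]);a1=np.array([42,14]); q=[]
        for P in(a0,a1,a1+n*24,a0+n*24):
            for z in(0,24): q.append(proj(im,cw(P[0],sg*P[1],z,h,a)))
        cv2.fillConvexPoly(m,cv2.convexHull(np.round(np.array(q)*4).astype(np.int32)),1)
    return cv2.resize(m,(512,384),interpolation=cv2.INTER_AREA)>0 if 0 else cv2.resize(m.astype(np.float32),(512,384),interpolation=cv2.INTER_AREA)
def cost(p): return np.abs(mask(p)-reg).sum()
from scipy.optimize import differential_evolution as de
r=de(cost,[(570,605),(175,205),(-1.7,-0.9)],seed=1,maxiter=40); print(r.x,np.degrees(r.x[2]),r.fun,reg.sum())
p=r.x; h=np.array([p[0],p[1],0])
for sg in(1,-1):
    for z,c in((0,(0,0,255)),(24,(0,255,0))):
        l=[((proj(im,cw(x,sg*(66-x)*np.tan(np.pi/6),z,h,p[2]))-[x0,y0]+.5)*s).round().astype(int).tolist() for x in(-36,42)]
        cv2.line(g,l[0],l[1],c,1)
cv2.imwrite("pics/cr.png",g)
print(rows([574,232,150],1.209), rows([574,232,37]))
E
```

```text
[587.39010432 188.22073278  -1.29748408] -74.34036180159148 354.625 687
[array([-22.99,  45.47,   8.13]), array([ 0., -0., -0.])] [array([-22.99,  45.47,  19.43])]
```

View pics/cr.png

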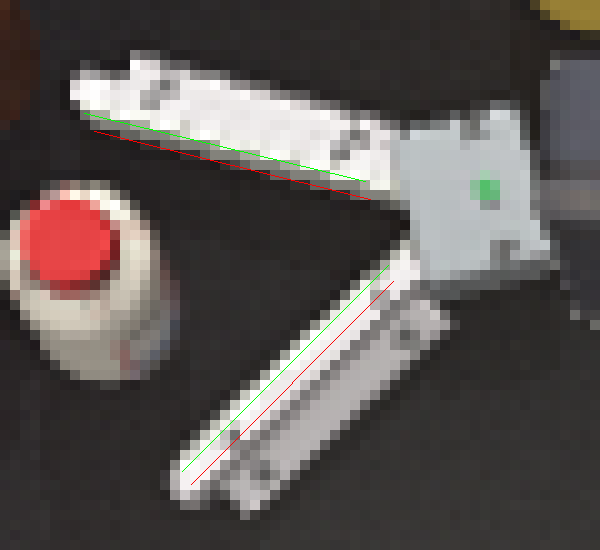

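The overlay fits to about 1 px: rail ends at (85,105) and (185,485), green dot at (485,190). I take home as ≈ (587,190) with the push direction at −74.5°. The white bottle stands clear of both rails. Moving above it now.

```bash
sed -i 's/radians(-75)/radians(-74.5)/' h.py; python3 -m creep '[{"hand":1,"travel":[-4.6,9.1,1],"angular":[0,0,0]},{"hand":1,"travel":[-9.2,18.2,2],"angular":[0,0,0]},{"hand":1,"travel":[-13.8,27.3,3],"angular":[0,0,0]},{"hand":1,"travel":[-18.4,36.4,4],"angular":[0,0,0]},{"hand":1,"travel":[-23,45.5,6],"angular":[0,0,0]},{"hand":1,"travel":[-23,45.5,8],"angular":[0,0,0]},{"hand":1,"travel":[-23,45.5,8],"angular":[0,0,0]},{"hand":1,"travel":[-23,45.5,8],"angular":[0,0,0]},{"hand":1,"travel":[-23,45.5,8],"angular":[0,0,0]},{"hand":1,"travel":[-23,45.5,8],"angular":[0,0,0]},{"hand":1,"travel":[-23,45.5,8],"angular":[0,0,0]},{"hand":1,"travel":[-23,45.5,8],"angular":[0,0,0]},{"hand":1,"travel":[-23,45.5,8],"angular":[0,0,0]},{"hand":1,"travel":[-23,45.5,8],"angular":[0,0,0]}]'; python3 -c "
from h import *
save('top','t1.png',(95,80,285,260),3)
print(rows([574,232,150],1.209),rows([574,232,37]))"
```

```text
clock: 2.7
eef_pos: [572.8, 234.4, 151.6]
tool_rot: [-3.14, -0.001, 1.212]
force: [0.3, 1.1, -0.1]
width: 85.2
[array([-0.18,  0.18,  0.17]), array([-0. , -0.1,  0.2])] [array([-0.19,  0.19, 11.47])]
```

View pics/t1.png

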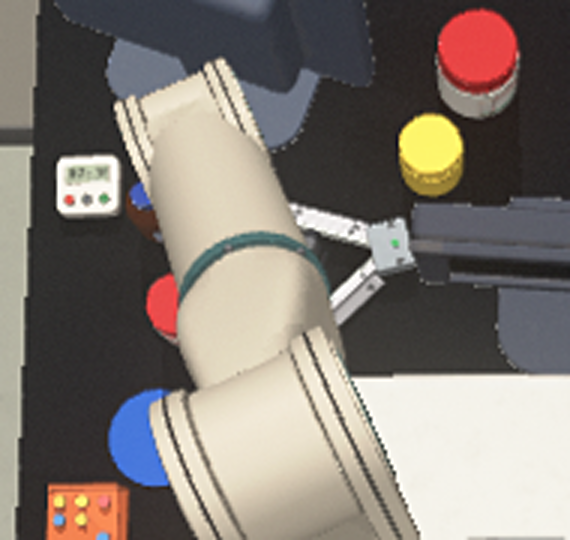

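The arm covers the bottle, and the elbow stays clear of the monitor at crop (230,60). Descending straight onto the bottle and closing.

```bash
python3 -m creep '[{"hand":1,"travel":[-0.2,0.2,3],"angular":[0,0,0]},{"hand":1,"travel":[-0.2,0.2,6],"angular":[0,0,0]},{"hand":1,"travel":[-0.2,0.2,9],"angular":[0,0,0]},{"hand":1,"travel":[-0.2,0.2,11.4],"angular":[0,0,0]},{"hand":1,"travel":[-0.2,0.2,11.4],"angular":[0,0,0]},{"hand":1,"travel":[-0.2,0.2,11.4],"angular":[0,0,0]},{"hand":1,"travel":[-0.2,0.2,11.4],"angular":[0,0,0]}]'; python3 -c "
from h import *
im=save('scene','s1.png',(130,120,330,270),3)
"
```

```text
clock: 3.45
eef_pos: [574.9, 233.1, 39.4]
tool_rot: [3.14, -0.003, 1.214]
force: [0.5, 0.2, 0.6]
width: 85.6
```

View pics/s1.png

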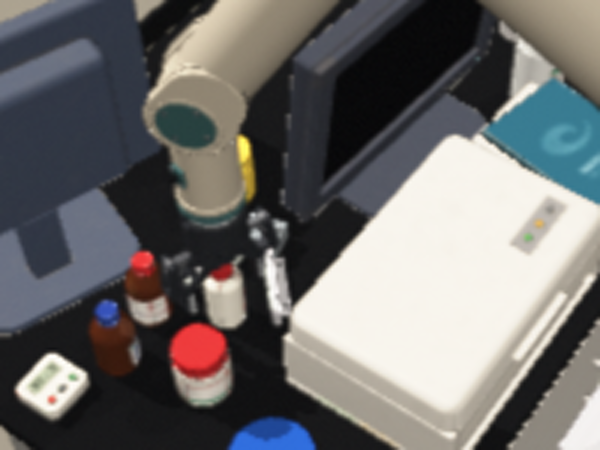

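The fingers straddle the white bottle (crop (225,298)), between the red bottle and the near rail. Force is ~0. Closing, then lifting.

```bash
python3 -m creep '[{"hand":0.6,"travel":[0,0,0],"angular":[0,0,0]},{"hand":0.4,"travel":[0,0,0],"angular":[0,0,0]},{"hand":0.3,"travel":[0,0,0],"angular":[0,0,0]},{"hand":0.2,"travel":[0,0,0],"angular":[0,0,0]},{"hand":0.2,"travel":[0,0,0],"angular":[0,0,0]},{"hand":0.2,"travel":[0,0,0],"angular":[0,0,0]},{"hand":0.2,"travel":[0,0,0],"angular":[0,0,0]},{"hand":0.2,"travel":[0,0,0],"angular":[0,0,0]}]'
python3 -m creep '[{"hand":0.2,"travel":[0,0,-1],"angular":[0,0,0]},{"hand":0.2,"travel":[0,0,-3],"angular":[0,0,0]},{"hand":0.2,"travel":[0,0,-6],"angular":[0,0,0]},{"hand":0.2,"travel":[0,0,-9],"angular":[0,0,0]},{"hand":0.2,"travel":[0,0,-12],"angular":[0,0,0]},{"hand":0.2,"travel":[0,0,-12],"angular":[0,0,0]},{"hand":0.2,"travel":[0,0,-12],"angular":[0,0,0]}]'
python3 -c "
from h import *
im=save('scene','s2.png',(130,120,330,270),3)
print(rows([408,362,165]))"
```

```text
clock: 4.3
eef_pos: [575.4, 232.9, 40.5]
tool_rot: [3.14, -0.004, 1.213]
force: [-1.0, -0.8, 5.2]
width: 45.2
clock: 5.0
eef_pos: [575.1, 232.5, 161.3]
tool_rot: [3.139, -0.005, 1.213]
force: [-0.3, 0.5, -2.9]
width: 44.7
[array([  6.33, -20.13,  -0.49])]
```

View pics/s2.png

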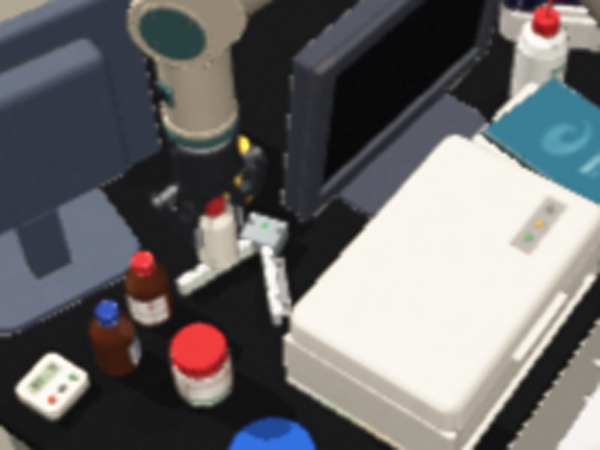

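The bottle is held (width 44.7 mm) and lifted, upright at crop (218,235). I carry it to the mat by a dog-leg that keeps clear of the printer corner.

```bash
python3 -m creep '[{"hand":0.2,"travel":[2,-3,-0.5],"angular":[0,0,0]},{"hand":0.2,"travel":[4,-6,-0.5],"angular":[0,0,0]},{"hand":0.2,"travel":[6,-9,-0.5],"angular":[0,0,0]},{"hand":0.2,"travel":[7.7,-11.5,-0.5],"angular":[0,0,0]},{"hand":0.2,"travel":[7.5,-14,-0.5],"angular":[0,0,0]},{"hand":0.2,"travel":[7,-17,-0.5],"angular":[0,0,0]},{"hand":0.2,"travel":[6.5,-19,-0.5],"angular":[0,0,0]},{"hand":0.2,"travel":[6.3,-20.1,-0.5],"angular":[0,0,0]},{"hand":0.2,"travel":[6.3,-20.1,-0.5],"angular":[0,0,0]},{"hand":0.2,"travel":[6.3,-20.1,-0.5],"angular":[0,0,0]},{"hand":0.2,"travel":[6.3,-20.1,-0.5],"angular":[0,0,0]}]'
python3 -c "
from h import *
print(rows([408,362,46],1.21))"
```

```text
clock: 6.15
eef_pos: [409.7, 361.1, 165.0]
tool_rot: [3.14, -0.003, 1.211]
force: [0.8, 0.0, -1.8]
width: 45.2
[array([-1.000e-02, -2.100e-01,  1.189e+01]), array([ 0.1, -0.2,  0.1])]
```

```bash
python3 -m creep '[{"hand":0.2,"travel":[0,-0.1,2.5],"angular":[0,0,0]},{"hand":0.2,"travel":[0,-0.1,5],"angular":[0,0,0]},{"hand":0.2,"travel":[0,-0.1,7.5],"angular":[0,0,0]},{"hand":0.2,"travel":[0,-0.1,10],"angular":[0,0,0]},{"hand":0.2,"travel":[0,-0.1,11.5],"angular":[0,0,0]},{"hand":0.2,"travel":[0,-0.1,11.8],"angular":[0,0,0]},{"hand":0.2,"travel":[0,-0.1,12],"angular":[0,0,0]},{"hand":0.2,"travel":[0,-0.1,12.1],"angular":[0,0,0]},{"hand":0.2,"travel":[0,-0.1,12.2],"angular":[0,0,0]},{"hand":0.2,"travel":[0,-0.1,12.2],"angular":[0,0,0]}]'
```

```text
clock: 7.15
eef_pos: [409.6, 362.0, 43.6]
tool_rot: [3.139, -0.004, 1.211]
force: [-0.4, -0.0, -1.5]
width: 44.7
```

```bash
python3 -m creep '[{"hand":0.2,"travel":[0,0,0.1],"angular":[0,0,0]},{"hand":0.2,"travel":[0,0,0.15],"angular":[0,0,0]},{"hand":0.2,"travel":[0,0,0.2],"angular":[0,0,0]},{"hand":0.2,"travel":[0,0,0.2],"angular":[0,0,0]}]'
```

```text
clock: 7.55
eef_pos: [409.6, 362.1, 43.5]
tool_rot: [3.139, -0.005, 1.211]
force: [-2.5, -1.5, 13.3]
width: 44.7
```

Contact shows (13 N up). Opening in steps, then straight up.

```bash
python3 -m creep '[{"hand":0.55,"travel":[0,0,0],"angular":[0,0,0]},{"hand":0.65,"travel":[0,0,0],"angular":[0,0,0]},{"hand":0.8,"travel":[0,0,0],"angular":[0,0,0]},{"hand":0.8,"travel":[0,0,0],"angular":[0,0,0]},{"hand":0.8,"travel":[0,0,-2],"angular":[0,0,0]},{"hand":0.8,"travel":[0,0,-5],"angular":[0,0,0]},{"hand":0.8,"travel":[0,0,-9],"angular":[0,0,0]},{"hand":0.8,"travel":[0,0,-14],"angular":[0,0,0]},{"hand":0.8,"travel":[0,0,-14],"angular":[0,0,0]},{"hand":0.8,"travel":[0,0,-14],"angular":[0,0,0]}]'
python3 - <<'E'
from h import *
save('scene','s3.png',(130,120,330,270),3)
for c in("scene","top"):
  ctrl.get_image(c)
  for t in("bottle_white","jar","mat"): print(c,t,[(np.round(d["at"]).tolist(),round(d["confidence"],2)) for d in ctrl.spot_point(c,t)])
J=np.array([534,325.5]); d=HOME[:2]-J; L=np.hypot(*d); print(L,np.degrees(np.arctan2(d[1],d[0])),"in cradle",R.from_euler('z',-YAW).apply([*-d,0]))
E
```

```text
clock: 8.55
eef_pos: [409.4, 362.0, 184.5]
tool_rot: [3.138, -0.007, 1.211]
force: [0.4, 0.6, -0.1]
width: 68.2
scene bottle_white [([407.0, 359.0, 0.0], 0.71)]
scene jar [([789.0, 22.0, -1.0], 0.59), ([535.0, 326.0, 0.0], 0.47), ([656.0, 286.0, -1.0], 0.29)]
scene mat []
top bottle_white [([412.0, 361.0, -1.0], 0.41)]
top jar [([789.0, 26.0, -0.0], 0.97), ([535.0, 324.0, 1.0], 0.95), ([700.0, 74.0, 0.0], 0.91)]
top mat [([407.0, 357.0, -2.0], 0.75)]
145.49656353330136 -68.63734987190398 in cradle [-144.73556034  -14.86161406    0.        ]
```

View pics/s3.png

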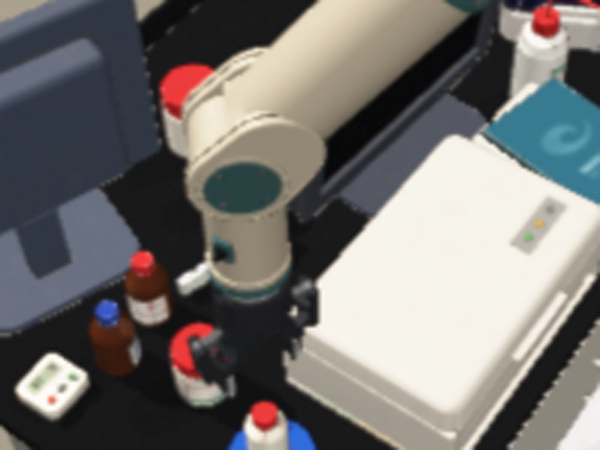

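The white bottle stands upright on the mat at crop (264,430), found at ≈ (410,360) against the mat centre (409,358). Next I go behind the jar with the jaws half open across the push direction and a slight tilt so the tips lead, giving a low two-point push.

```bash
cat >> h.py <<'E'
def rows2(target,push_deg,tilt):
    "as rows; tool y along the push direction, tips leading by tilt deg"
    s=ctrl.read_state(); T=R.from_euler('xyz',s["tool_rot"]); a=np.radians(push_deg+90)
    x=np.array([np.cos(a),np.sin(a),0]);z=np.array([0,0,-1]);G=R.from_matrix(np.c_[x,np.cross(z,x),z])*R.from_euler('x',-tilt,degrees=True)
    return np.round(T.inv().apply(np.array(target)-s["eef_pos"])/10,2).tolist(),np.round(np.degrees((T.inv()*G).as_rotvec()),1).tolist()
E
python3 -c "
from h import *
print(rows2([506,400,150],-69,8))"
```

```text
([7.03, 7.73, 3.32], [-7.5, -3.6, 48.3])
```

```bash
python3 -m creep '[{"hand":0.47,"travel":[1.4,1.5,0],"angular":[-1,-0.5,8]},{"hand":0.47,"travel":[2.8,3,0],"angular":[-2,-1,16]},{"hand":0.47,"travel":[4.2,4.5,0],"angular":[-4,-2,24]},{"hand":0.47,"travel":[5.6,6,0.5],"angular":[-5,-2.5,32]},{"hand":0.47,"travel":[7,7.7,1],"angular":[-6,-3,40]},{"hand":0.47,"travel":[7,7.7,3.3],"angular":[-7.5,-3.6,48.3]},{"hand":0.47,"travel":[7,7.7,3.3],"angular":[-7.5,-3.6,48.3]},{"hand":0.47,"travel":[7,7.7,3.3],"angular":[-7.5,-3.6,48.3]},{"hand":0.47,"travel":[7,7.7,3.3],"angular":[-7.5,-3.6,48.3]}]'
python3 -c "
from h import *
print(rows2([506,400,20],-69,8),rows2([520,362,20],-69,8))"
```

```text
clock: 9.9
eef_pos: [505.7, 399.6, 151.1]
tool_rot: [3.003, -0.001, 0.368]
force: [0.5, 0.3, 0.1]
width: 39.8
([0.03, -1.84, 12.98], [-0.0, -0.1, 0.1]) ([-0.03, 2.17, 13.54], [-0.0, -0.1, 0.1])
```

```bash
python3 -m creep '[{"hand":0.47,"travel":[0,-0.5,4],"angular":[0,0,0]},{"hand":0.47,"travel":[0,-1.1,8],"angular":[0,0,0]},{"hand":0.47,"travel":[0,-1.5,11],"angular":[0,0,0]},{"hand":0.47,"travel":[0,-1.8,13],"angular":[0,0,0]},{"hand":0.47,"travel":[0,-1.8,13],"angular":[0,0,0]},{"hand":0.47,"travel":[0,-1.8,13],"angular":[0,0,0]},{"hand":0.47,"travel":[0,-0.5,13.2],"angular":[0,0,0]},{"hand":0.47,"travel":[0,0.5,13.3],"angular":[0,0,0]},{"hand":0.47,"travel":[0,0.5,13.3],"angular":[0,0,0]},{"hand":0.47,"travel":[0,0.5,13.3],"angular":[0,0,0]}]'
python3 - <<'E'
from h import *
save('scene','s4.png',(130,140,290,260),4)
save('top','t4.png',(120,110,240,210),5)
d=np.radians(-69);u=np.array([np.cos(d),np.sin(d),0])
for k in(20,100,37): 
    t=np.array([587,190,20])-u*k if k!=20 else None
    if t is not None: print(k,t.round(1),rows2(t,-69,8))
E
```

```text
clock: 10.9
eef_pos: [515.0, 377.3, 20.9]
tool_rot: [3.003, -0.002, 0.367]
force: [0.0, -0.2, -0.3]
width: 40.1
100 [551.2 283.4  20. ] ([0.03, 10.09, 1.44], [-0.1, -0.1, 0.1])
37 [573.7 224.5  20. ] ([0.01, 16.33, 2.3], [-0.1, -0.1, 0.1])
```

View pics/s4.png

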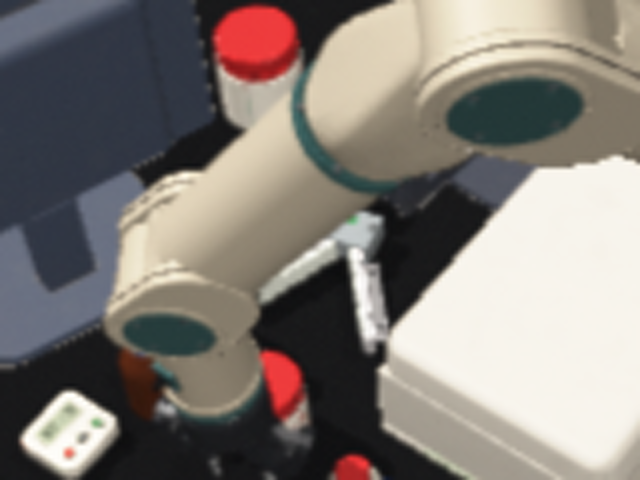

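The hand is behind the jar, whose lid shows at crop (280,385), and touches nothing (0 N). Pushing the first stretch.

```bash
python3 -m creep '[{"hand":0.47,"travel":[0,1,0.15],"angular":[0,0,0]},{"hand":0.47,"travel":[0,1.5,0.22],"angular":[0,0,0]},{"hand":0.47,"travel":[0,2,0.3],"angular":[0,0,0]},{"hand":0.47,"travel":[0,2.5,0.37],"angular":[0,0,0]},{"hand":0.47,"travel":[0,3.5,0.5],"angular":[0,0,0]},{"hand":0.47,"travel":[0,4.5,0.65],"angular":[0,0,0]},{"hand":0.47,"travel":[0,5.5,0.78],"angular":[0,0,0]},{"hand":0.47,"travel":[0,6.5,0.92],"angular":[0,0,0]},{"hand":0.47,"travel":[0,7.5,1.07],"angular":[0,0,0]},{"hand":0.47,"travel":[0,8.5,1.2],"angular":[0,0,0]},{"hand":0.47,"travel":[0,9.2,1.3],"angular":[0,0,0]},{"hand":0.47,"travel":[0,9.7,1.37],"angular":[0,0,0]},{"hand":0.47,"travel":[0,10,1.4],"angular":[0,0,0]},{"hand":0.47,"travel":[0,10,1.4],"angular":[0,0,0]}]'
python3 - <<'E'
from h import *
im=save('scene','s5.png',(130,140,290,260),4)
for c in("scene","top"):
  if c=="top": im=save('top','t5.png',(120,110,240,210),5)
  print(c,[(np.round(d["at"]).tolist(),round(d["confidence"],2)) for d in ctrl.spot_point(c,"jar")])
  f=cv2.cvtColor(im["frame"],cv2.COLOR_RGB2HSV);m=((f[...,0]<8)|(f[...,0]>172))&(f[...,1]>150)&(f[...,2]>80)
  n,l,st,ce=cv2.connectedComponentsWithStats(m.astype(np.uint8))
  for i in range(1,n):
    if st[i,4]>25: print(st[i].tolist(),back(im,*ce[i],82).round())
E
```

```text
clock: 12.4
eef_pos: [550.8, 283.5, 20.2]
tool_rot: [3.003, -0.001, 0.368]
force: [-0.5, -0.4, -0.1]
width: 40.3
scene [([794.0, 25.0, -2.0], 0.65), ([699.0, 75.0, -0.0], 0.55), ([562.0, 251.0, -1.0], 0.42)]
[312, 117, 17, 5, 36] [ 475. -428.   82.]
[308, 122, 8, 8, 46] [ 484. -375.   82.]
[183, 141, 18, 15, 177] [817.  20.  82.]
[173, 204, 8, 10, 54] [660. 282.  82.]
[207, 210, 6, 12, 55] [545. 240.  82.]
[213, 254, 10, 9, 67] [418. 356.  82.]
top [([699.0, 75.0, -0.0], 0.97), ([787.0, 26.0, 0.0], 0.69), ([567.0, 247.0, -0.0], 0.59)]
[241, 83, 27, 28, 593] [796.  27.  82.]
[164, 135, 11, 10, 72] [660. 284.  82.]
[170, 161, 21, 21, 338] [563. 249.  82.]
[368, 197, 19, 32, 184] [ 453. -332.   82.]
```

View pics/s5.png

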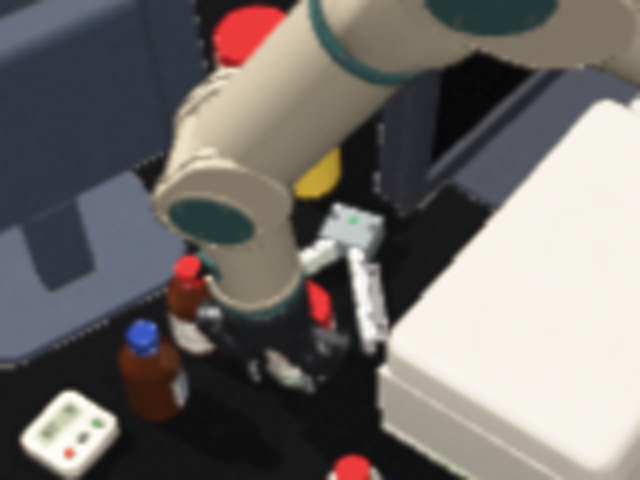

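The jar moved to ≈ (564,249), upright, with its lid beside the wrist at crop (318,305). The hand-to-jar offset is 37 mm as planned, with ~63 mm left. The red bottle (190,300) is untouched. Pushing on, slower.

```bash
python3 -m creep '[{"hand":0.47,"travel":[0,0.5,0.07],"angular":[0,0,0]},{"hand":0.47,"travel":[0,1,0.14],"angular":[0,0,0]},{"hand":0.47,"travel":[0,1.7,0.24],"angular":[0,0,0]},{"hand":0.47,"travel":[0,2.4,0.34],"angular":[0,0,0]},{"hand":0.47,"travel":[0,3.1,0.44],"angular":[0,0,0]},{"hand":0.47,"travel":[0,3.8,0.53],"angular":[0,0,0]},{"hand":0.47,"travel":[0,4.4,0.62],"angular":[0,0,0]},{"hand":0.47,"travel":[0,4.9,0.69],"angular":[0,0,0]},{"hand":0.47,"travel":[0,5.3,0.75],"angular":[0,0,0]},{"hand":0.47,"travel":[0,5.6,0.79],"angular":[0,0,0]},{"hand":0.47,"travel":[0,5.6,0.79],"angular":[0,0,0]}]'
python3 -m creep '[{"hand":0.47,"travel":[0,0.2,0.03],"angular":[0,0,0]},{"hand":0.47,"travel":[0,0.4,0.06],"angular":[0,0,0]},{"hand":0.47,"travel":[0,0.4,0.06],"angular":[0,0,0]}]'
cat > chk.py <<'E'
from h import *
s=ctrl.read_state();print("tcp",s["eef_pos"].round(1),"F",np.round(s["force"],1))
for c in("scene","top"):
  im=ctrl.get_image(c)
  print(c,[(np.round(d["at"],1).tolist(),round(d["confidence"],2)) for n in("jar","cradle") for d in ctrl.spot_point(c,n) if np.hypot(*(np.array(d["at"][:2])-HOME[:2]))<60])
  f=cv2.cvtColor(im["frame"],cv2.COLOR_RGB2HSV);m=((f[...,0]<8)|(f[...,0]>172))&(f[...,1]>150)&(f[...,2]>80)
  n,l,st,ce=cv2.connectedComponentsWithStats(m.astype(np.uint8))
  for i in range(1,n):
    w=back(im,*ce[i],82)
    if st[i,4]>25 and np.hypot(*(w-HOME)[:2])<70:
      b=back(im,st[i,0]+st[i,2]/2-.5,st[i,1]+st[i,3]/2-.5,82); print(st[i].tolist(),w.round(1),b.round(1),"in cradle",R.from_euler('z',-YAW).apply(w-HOME).round(1))
E
python3 chk.py
```

```text
clock: 13.7
eef_pos: [571.2, 230.8, 20.2]
tool_rot: [3.003, -0.001, 0.368]
force: [-0.1, 0.4, -0.2]
width: 39.8
clock: 14.0
eef_pos: [572.8, 226.7, 20.2]
tool_rot: [3.003, -0.002, 0.368]
force: [0.6, 1.1, 0.1]
width: 39.9
tcp [572.8 226.7  20.2] F [0.6 1.1 0.1]
scene [([582.1, 196.9, -0.9], 0.41), ([585.2, 190.1, 2.2], 0.52)]
[212, 198, 5, 10, 33] [567.7 183.8  82. ] [568.1 184.3  82. ] in cradle [  0.8 -20.3  82. ]
top [([588.7, 191.7, -1.4], 0.96), ([584.9, 186.9, 2.3], 0.62)]
[190, 155, 19, 20, 312] [583.4 191.7  82. ] [583.3 191.9  82. ] in cradle [-2.6 -3.  82. ]
```

No rail force yet. Creeping on in 2 mm steps while watching the force.

```bash
for i in 1 ; do python3 -m creep '[{"hand":0.47,"travel":[0,0.15,0.02],"angular":[0,0,0]},{"hand":0.47,"travel":[0,0.25,0.035],"angular":[0,0,0]},{"hand":0.47,"travel":[0,0.25,0.035],"angular":[0,0,0]}]'; done
python3 -m creep '[{"hand":0.47,"travel":[0,0.15,0.02],"angular":[0,0,0]},{"hand":0.47,"travel":[0,0.25,0.035],"angular":[0,0,0]},{"hand":0.47,"travel":[0,0.25,0.035],"angular":[0,0,0]}]'
```

```text
clock: 14.6
eef_pos: [573.7, 224.5, 20.2]
tool_rot: [3.003, -0.002, 0.368]
force: [-1.2, 1.3, -0.3]
width: 40.1
clock: 14.9
eef_pos: [574.9, 222.9, 20.3]
tool_rot: [3.003, -0.003, 0.369]
force: [-0.1, 3.8, 0.5]
width: 39.9
```

```bash
python3 -m creep '[{"hand":0.47,"travel":[0,0.15,0.02],"angular":[0,0,0]},{"hand":0.47,"travel":[0,0.2,0.03],"angular":[0,0,0]},{"hand":0.47,"travel":[0,0.2,0.03],"angular":[0,0,0]}]'
python3 -m creep '[{"hand":0.47,"travel":[0,0.15,0.02],"angular":[0,0,0]},{"hand":0.47,"travel":[0,0.2,0.03],"angular":[0,0,0]},{"hand":0.47,"travel":[0,0.2,0.03],"angular":[0,0,0]}]'; python3 chk.py
```

```text
clock: 15.2
eef_pos: [575.9, 221.8, 20.4]
tool_rot: [3.004, -0.004, 0.369]
force: [0.0, 4.6, 0.3]
width: 39.9
clock: 15.5
eef_pos: [576.1, 221.7, 20.3]
tool_rot: [3.006, -0.004, 0.37]
force: [-1.0, 7.1, 1.0]
width: 40.4
tcp [576.1 221.7  20.3] F [-1.   7.1  1. ]
scene [([585.9, 189.1, -0.9], 0.66), ([591.8, 188.8, 1.6], 0.67)]
[212, 197, 5, 9, 28] [570.6 179.   82. ] [572.3 179.   82. ] in cradle [  6.2 -18.7  82. ]
top [([591.3, 188.1, -0.1], 0.91), ([584.9, 187.7, 2.9], 0.56)]
[192, 154, 19, 20, 307] [586.4 186.6  82. ] [586.3 185.9  82. ] in cradle [ 3.1 -1.4 82. ]
```

```bash
python3 -m creep '[{"hand":0.47,"travel":[0,0.2,0.03],"angular":[0,0,0]},{"hand":0.47,"travel":[0,0.3,0.04],"angular":[0,0,0]},{"hand":0.47,"travel":[0,0.3,0.04],"angular":[0,0,0]},{"hand":0.47,"travel":[0,0.3,0.04],"angular":[0,0,0]}]'
python3 -m creep '[{"hand":0.47,"travel":[0,0.3,0.04],"angular":[0,0,0]},{"hand":0.47,"travel":[0,0.4,0.06],"angular":[0,0,0]},{"hand":0.47,"travel":[0,0.4,0.06],"angular":[0,0,0]},{"hand":0.47,"travel":[0,0.4,0.06],"angular":[0,0,0]}]'
```

```text
clock: 16.2
eef_pos: [576.1, 221.6, 20.3]
tool_rot: [3.01, -0.004, 0.371]
force: [-3.3, 8.2, 0.8]
width: 39.9
clock: 16.6
eef_pos: [576.1, 221.6, 20.3]
tool_rot: [3.014, -0.004, 0.373]
force: [-3.7, 10.2, 3.4]
width: 40.5
```

The hand stalls while the force rises along the middle line: (−3.7, 10.2) N is ≈ 5° off the cradle axis, and a single rail would push ≈ 60° off. So both rails are touched. Backing off, then up.

```bash
python3 -m creep '[{"hand":0.47,"travel":[0,-0.5,-0.07],"angular":[0,0,0]},{"hand":0.47,"travel":[0,-1,-0.14],"angular":[0,0,0]},{"hand":0.47,"travel":[0,-2,-0.28],"angular":[0,0,0]},{"hand":0.47,"travel":[0,-4,-0.56],"angular":[0,0,0]},{"hand":0.47,"travel":[0,-6,-0.85],"angular":[0,0,0]},{"hand":0.47,"travel":[0,-8,-1.1],"angular":[0,0,0]},{"hand":0.47,"travel":[0,-8,-1.1],"angular":[0,0,0]},{"hand":0.47,"travel":[0,-7.6,-4],"angular":[0,0,0]},{"hand":0.47,"travel":[0,-7,-8],"angular":[0,0,0]},{"hand":0.47,"travel":[0,-6.5,-12],"angular":[0,0,0]},{"hand":0.47,"travel":[0,-6,-17],"angular":[0,0,0]},{"hand":0.47,"travel":[0,-9,-20],"angular":[0,0,0]},{"hand":0.47,"travel":[0,-13,-20],"angular":[0,0,0]},{"hand":0.47,"travel":[0,-17,-20],"angular":[0,0,0]},{"hand":0.47,"travel":[0,-21,-20],"angular":[0,0,0]},{"hand":0.47,"travel":[0,-24,-20],"angular":[0,0,0]},{"hand":0.47,"travel":[0,-24,-20],"angular":[0,0,0]},{"hand":0.47,"travel":[0,-24,-20],"angular":[0,0,0]}]'
python3 chk.py; python3 - <<'E'
from h import *
save('top','t6.png',(95,80,285,260),3.15)
for t in("bottle_red","bottle_blue","bottle_white","timer"):print(t,[(np.round(d["at"]).tolist(),round(d["confidence"],2)) for d in ctrl.spot_point("top",t)])
E
```

```text
clock: 18.4
eef_pos: [479.8, 465.5, 187.6]
tool_rot: [3.012, -0.003, 0.373]
force: [0.5, -1.0, -0.6]
width: 40.1
tcp [479.8 465.5 187.6] F [ 0.5 -1.  -0.6]
scene [([584.5, 191.4, 1.1], 0.78)]
[200, 195, 17, 17, 224] [583.2 198.9  82. ] [584.4 198.6  82. ] in cradle [-9.6 -1.3 82. ]
top [([590.6, 190.2, -2.5], 0.94), ([587.4, 189.1, 3.7], 0.91)]
[190, 154, 21, 21, 339] [586.2 189.   82. ] [584.8 188.9  82. ] in cradle [ 0.8 -1.1 82. ]
bottle_red [([657.0, 283.0, 3.0], 0.66)]
bottle_blue [([643.0, 359.0, -3.0], 0.51)]
bottle_white [([408.0, 359.0, 2.0], 0.69)]
timer [([676.0, 430.0, 1.0], 0.73)]
```

View pics/t6.png

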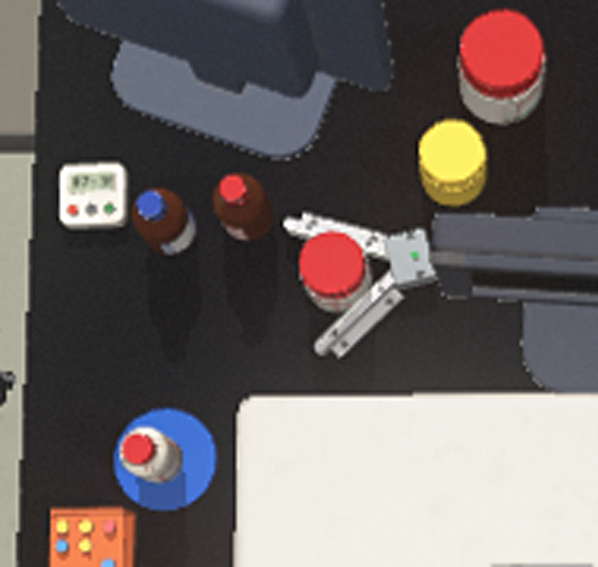

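The jar sits between both rails at crop (335,268), with its lid at (586,189) against a fitted home of (587,189–190). The white bottle is upright on the mat at (150,455). The red and blue bottles, the timer and the look-alikes have not moved, and the arm is clear. Handing in.

```bash
python3 -c "
from cell import ctrl
print(ctrl.finish_job())"
```

```text
the job is handed in; nothing more can be done
None
```

The white bottle from the cradle's mouth now stands on the blue mat, and the smaller red-lidded jar is home between the rails. The job was handed in at about 18.5 s on the clock; no verdict is reported.

**Bottle:** I lifted it out, set it down and let go. It stands upright at about (408–412, 360) mm, roughly 2–4 mm from the mat's centre.

**Jar:** I slid it along the bench with a low two-finger push until the hand stalled. The force then rose to about 11 N along the cradle's middle line, which means both rails are touched. The top camera put the lid at (586, 189) mm, within about 2 mm of the home position I fitted.

**Other things:** The last top image showed the red and blue bottles and the timer where they were, and the arm clear of everything. I did not re-measure the other bystanders.

**Checks that disagreed:**
- The scene camera's red-lid centroid was about 9 mm off towards that camera. I put this down to the visible side of the lid.
- The hand's stall pose put the jar about 3 mm from the lid position in the image, and readings before and after backing off differed by about 2 mm. The hand partly hid the lid in the earlier reading. I judged these to be within measuring error and did not push again to confirm.

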